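Square the parts bin into the corner stop

TASK

Push the clear bin with the red parts along the worktop into the blue corner stop, until its short end lies flush against the far rail and its long side flush against the left rail, and leave it there. Push only on the outside of the bin with the fingers: do not reach into it, do not pinch or lift it, and leave the other things on the table where they are.

Things in the scene. Friction and masses are not known exactly. Their poses are not given: they have to be found in the camera images.
- red_bin: Bin to push: open clear plastic bin with red parts in it, loose, 0.2 to 0.45 kg (slides at 1 to 5 N). 100 mm along its x, 150 mm along y (long sides); walls 2 mm thick, 53 mm high at -x, 58 mm at the short ends, 63 mm at +x; contents lower. Origin: centre of underside, z up. At the start y points to the robot (stop's -x, within 0.3 rad), x left.
- corner_stop: Corner stop: two blue rails at a right angle, 26 mm high, 8 mm thick, fixed to the worktop, low screwed feet (4 mm high) outside. Origin: inner corner of the rails on the worktop. x points away from the robot (within 0.15 rad), y left, z up. Inner face of the far rail: plane x = 0, from y = 0 to -130 mm; of the left rail: plane y = 0, from x = 0 to -160 mm.
- bin_home (a point): The bin's place in the corner stop, on the worktop: where the bin's origin lies when it touches both rails (75 mm from the far rail's inner face, 50 mm from the left rail's). Axes as the corner stop's; the bin's y axis is then parallel to this x axis.
- black_bin: Bystander: a similar clear bin, 100x150x72 mm, with a black ball-like part inside, left of the work. Origin: centre of its underside.
- flask: Bystander: conical flask with yellow liquid, 65 mm wide, 104 mm high, standing behind the far rail (its centre 68 to 85 mm beyond the rail's inner face). Origin: centre of its underside.
- petri: Bystander: petri dish, 60 mm wide, 15 mm high. Origin: centre of its underside.
- stopper: Bystander: red-brown rubber stopper, 26 mm wide, 25 mm high. Origin: centre of its underside.
- reagent_bottle: Bystander: clear bottle with yellow screw cap, 45 mm wide, 129 mm high. Origin: centre of its underside.
Not all that is in view belongs to the job. Leave any orange look-alike of the red_bin alone.

How it is judged:
By the outcome, as a careful person would: the job done as asked, in the order asked, and still so for the second after the job is handed in, with the robot touching nothing.
It also fails if it takes over 67 s, if anything falls off the work surface, if the arm or the gripper's body presses on something with over 40 N, if the wrist force passes 120 N, or if a joint passes its speed limit or range.

ROBOT

A 7-joint arm with a two-finger parallel gripper is mounted at the origin on a cart in front of the work surface, level with it; the furniture and walls round the work are solid. World frame = base frame: x ahead of the robot, y to its left, z up, the work surface at z = 0. Lengths are in m, angles in degrees, forces in N, time in s.
With the tool pointing down it reaches from about 0.4 to 0.875 m from the base axis. Payload 6.5 kg.
Tool frame: the origin (TCP) lies midway between the tips of the shut fingers; the grasp point (between the pads) lies 19 mm behind it; z points along the fingers, y is the line along which they close (so a half turn about z gives the same grasp; the last joint's range is limited). The gripper opens to 85 mm and grips with 20 to 120 N. Pads are 22 mm wide; open, the fingers measure 114 mm over their backs; the gripper's body (76 mm by 85 mm) begins 54 mm behind the grasp point. The pads swing forward as they close: fully open they stand 13 mm farther back than shut.
Start: joints at [-68.881, 30.733, -0.252, 88.115, 0.149, 61.152, -4.079], TCP at [0.274, 0.59, 0.231] pointing down, gripper open.
Joint ranges: [-154.64, 154.64], [-21.42, 123.67], [-72.66, 72.17], [13.99, 137.28], [-74.86, 254.86], [10.95, 109.41], [-158.01, 158.01]. Speed limits (degrees/s): [136.94, 136.94, 180, 180, 180, 180, 180].

INTERFACE

Orientations are given as [roll, pitch, yaw] about the fixed x, y, z axes, in that order (R = Rz(yaw) Ry(pitch) Rx(roll)).
In Python, from cell import ctrl gives the robot as it stands.
- The arm moves only by the shell command python3 -m handwheel 'ROWS' [FORCE]. ROWS is JSON, a list of rows, each a list of 3 entries, a list of its own where there are three numbers: the turn, a rotation vector about the tool's x, y, z in rad, then the shift along the tool's x, y, z in mm, then the closure, from 0 (fully open) to 1 (shut). In form: [[[ax, ay, az], [dx, dy, dz], gripper], ...]. A call has 1 to 5 rows; each row is the pose to reach, as a shift and turn from the pose commanded when the call began, along the tool's axes at that moment; what a row does not reach only later rows make up. A row lasts 1/8 s, in which the tool goes at most 62.5 mm and 10.7 degrees, less where a joint would pass 70% of its speed; a pose out of reach is approached as far as the arm can. A call with a gripper value outside its range is refused whole. The fingers move at their own pace and stop on an object; FORCE is the grip in N (left out, the last holds). Time passes only in rows, so rows that repeat a pose let the fingers close. It gives the time, the measured TCP pose, the force, the opening and the grip force at its end, in the units of the state.
- ctrl.observe(): the state, without advancing time (a new reading comes with each control period).
- ctrl.get_image(name): name is "side" or "top"; returns a dict with "img" (480x640x3 uint8, blue, green, red), "range_z" (480x640 float32, m along the optical axis (not along the pixel's ray), 0 where there is no reading), "fx", "fy", "cx", "cy" (pixels), "dist" ([k1, k2, p1, p2, k3] as OpenCV has them; the pictures are not rectified), "extrinsics" (4x4, takes a point from camera to world coordinates). Camera axes: x right, y up, looking along -z (the intrinsics and any distortion apply to the point x, -y, -z); pixel columns grow to the right and rows downward; lengths in m; the calibration is good to about 2 mm. A picture is of the moment at which its call begins.
- ctrl.sign_off(): hands the job in; it is judged then, once.
Trained networks look in a picture, given as the dict that the camera call returned (one of the last four; its "shot" number tells which), for a name from the list of things; names that differ only in an ending like _2 or _b are one class to them, and where a whole thing is asked for, a point or a joint stands for the part that bears it (a point fixed in the world has none). Each returns a list of dicts, best first, with "score" (0 to 1); they miss things now and then, are a little off and sometimes report something else, mostly with a low value. They report only what shows in the picture. A call takes as long as a camera call. They do not tell look-alikes from the thing itself.
- ctrl.find_in(query, picture): "box" ([left, top, right, bottom] in pixels, round what is visible of it).
- ctrl.masks_of(query, picture): "pixels" (480x640 bool, what is visible of it) and "box" ([left, top, right, bottom] in pixels, round what is visible of it).
The state is a dict: "time_s": time; "qpos": joint angles; "joint_vel": joint speeds; "effort": joint torques, N m; "tool_pos": TCP position; "tool_rot": TCP orientation; "ft_force": force on the tool from outside, world axes, zero at the start; "ft_torque": the same for the moment, N m; "width": opening from 0.0 (shut) to 1.0 (fully open); "grasp_force": force on a finger pad.
Only numpy, scipy, OpenCV 4.12 (cv2) and the standard library are available. Lean on these libraries where they do the work, as an engineer would, in place of code of your own. Each camera call takes 0.05 s, during which the arm holds its last target. There are 200 camera calls.

## Working session

There is one attempt and no reset: what is moved stays moved. The work goes in short steps, Python scripts to look and compute and a shell command to move; the robot and the scene stay as the last step left them, time stands still between calls to the robot, and variables do not carry over. Pictures are saved under pics/ and viewed, at most 10 in all, crops included, and the job is handed in when it is done.

```bash
mkdir -p pics; cat > h.py <<'E'
import numpy as np, cv2
from cell import ctrl
def world(p, mask=None):
    """HxWx3 world points"""
    z=p["range_z"]; h,w=z.shape
    u,v=np.meshgrid(np.arange(w),np.arange(h))
    K=np.array([[p["fx"],0,p["cx"]],[0,p["fy"],p["cy"]],[0,0,1]])
    n=cv2.undistortPoints(np.stack([u,v],-1).reshape(-1,1,2).astype(np.float64),K,np.array(p["dist"],float)).reshape(h,w,2)
    P=np.stack([n[...,0]*z,-n[...,1]*z,-z],-1)
    E=np.array(p["extrinsics"]); return P@E[:3,:3].T+E[:3,3]
E
python3 - <<'E'
from h import *
o=ctrl.observe(); print(o["time_s"],o["tool_pos"],o["tool_rot"])
for c in("top","side"):
    p=ctrl.get_image(c); cv2.imwrite(f"pics/{c}0.png",p["img"]); W=world(p)
    for q in("red_bin","corner_stop","black_bin","flask","petri","stopper","reagent_bottle"):
        for m in ctrl.masks_of(q,p)[:3]:
            k=m["pixels"]&(p["range_z"]>0); P=W[k]
            if len(P): print(c,q,round(m["score"],2),np.round(m["box"]),np.round(np.percentile(P,[2,50,98],axis=0),3).tolist())
E
```

```text
0.0 [0.27353866 0.58893402 0.23038365] [-1.79898789e+02  8.58492037e-03  1.55093772e+02]
top red_bin 0.97 [367. 226. 426. 295.] [[0.48, -0.401, -0.004], [0.557, -0.339, 0.005], [0.632, -0.274, 0.06]]
top corner_stop 0.74 [340. 205. 400. 280.] [[0.507, -0.335, -0.002], [0.649, -0.219, 0.007], [0.697, -0.197, 0.029]]
top black_bin 0.86 [132. 245. 208. 306.] [[0.422, 0.152, -0.003], [0.487, 0.233, 0.016], [0.552, 0.311, 0.067]]
top flask 0.96 [357. 172. 385. 200.] [[0.72, -0.296, 0.005], [0.74, -0.266, 0.04], [0.774, -0.24, 0.105]]
top petri 0.59 [263. 260. 284. 284.] [[0.486, -0.056, 0.001], [0.512, -0.032, 0.014], [0.539, -0.007, 0.021]]
top stopper 0.41 [245. 304. 256. 316.] [[0.403, 0.011, -0.002], [0.414, 0.023, 0.024], [0.427, 0.037, 0.03]]
top reagent_bottle 0.62 [223. 259. 247. 283.] [[0.482, 0.039, 0.012], [0.497, 0.055, 0.1], [0.521, 0.078, 0.131]]
side red_bin 0.67 [312. 325. 412. 418.] [[0.431, -0.681, -0.0], [0.512, -0.591, 0.025], [0.583, -0.514, 0.06]]
side red_bin 0.62 [294. 248. 373. 317.] [[0.472, -0.411, -0.001], [0.554, -0.335, 0.027], [0.636, -0.273, 0.059]]
side corner_stop 0.68 [296. 248. 389. 282.] [[0.508, -0.345, 0.001], [0.664, -0.232, 0.018], [0.691, -0.213, 0.027]]
side black_bin 0.69 [216. 162. 269. 205.] [[0.418, 0.14, -0.0], [0.474, 0.226, 0.037], [0.538, 0.313, 0.066]]
side flask 0.65 [379. 222. 406. 267.] [[0.722, -0.305, 0.004], [0.744, -0.287, 0.039], [0.768, -0.264, 0.102]]
side petri 0.71 [264. 223. 287. 239.] [[0.489, -0.066, -0.001], [0.514, -0.045, 0.013], [0.543, -0.009, 0.016]]
side stopper 0.66 [229. 220. 237. 227.] [[0.405, 0.004, 0.0], [0.415, 0.012, 0.019], [0.426, 0.031, 0.026]]
side reagent_bottle 0.58 [249. 174. 269. 220.] [[0.485, 0.034, -0.001], [0.503, 0.043, 0.064], [0.526, 0.155, 0.128]]
side reagent_bottle 0.31 [226. 216. 238. 229.] [[0.405, 0.005, -0.003], [0.415, 0.013, 0.018], [0.427, 0.079, 0.026]]
```

```bash
python3 - <<'E'
import cv2,numpy as np
a=cv2.imread("pics/top0.png")[160:340,330:480]; b=cv2.imread("pics/side0.png")[200:440,230:430]
a=cv2.resize(a,None,fx=2.9,fy=2.9,interpolation=2)[:520]; b=cv2.resize(b,None,fx=1.8,fy=1.8,interpolation=2)[:520]
c=np.zeros((525,800,3),np.uint8); c[:a.shape[0],:a.shape[1]]=a; c[:b.shape[0],440:440+b.shape[1]]=b[:,:360]
cv2.imwrite("pics/crop0.png",c)
E
```

```text
(no output)
```

View pics/top0.png

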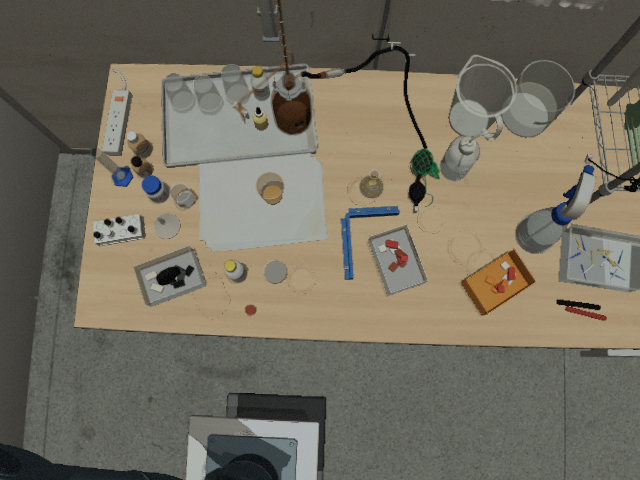

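View pics/crop0.png

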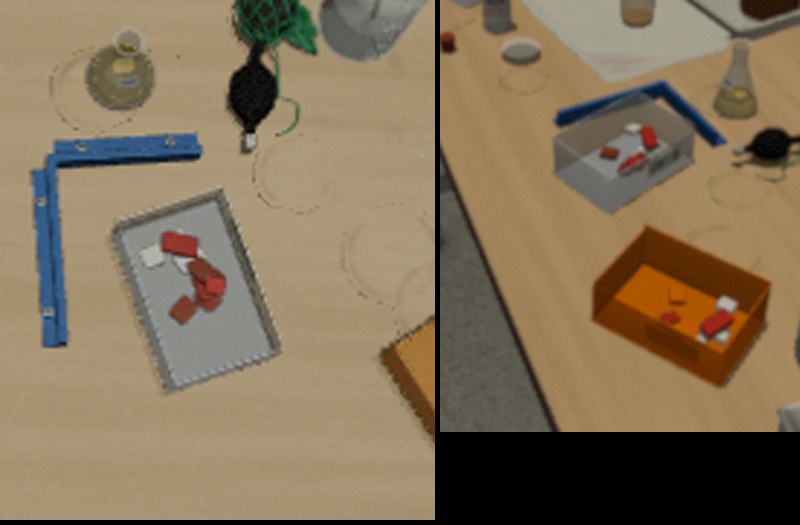

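The target is the clear bin with red parts at top-image pixel (397,260), next to the blue stop with its corner at (348,212). The orange bin at (497,282) is the look-alike and is not clear, so I leave it alone. The crop confirms both. Next I'll fit precise poses.

```bash
cat >> h.py <<'E'
from scipy.optimize import minimize
def project(p,X):
    E=np.linalg.inv(np.array(p["extrinsics"])); c=np.atleast_2d(X)@E[:3,:3].T+E[:3,3]
    c=c*[1,-1,-1]; K=np.array([[p["fx"],0,p["cx"]],[0,p["fy"],p["cy"]],[0,0,1]])
    return cv2.projectPoints(c.reshape(-1,1,3),np.zeros(3),np.zeros(3),K,np.array(p["dist"],float))[0].reshape(-1,2)
def bincorners(x,y,a):
    # a = yaw of bin y axis in world; bin x = y axis turned -90
    C=[]
    for sx in(-1,1):
        for sy in(-1,1):
            for z in(0,.053 if sx<0 else .063): C.append((sx*.05,sy*.075,z))
    C=np.array(C); ey=np.array([np.cos(a),np.sin(a)]); ex=np.array([ey[1],-ey[0]])
    return np.c_[C[:,:1]*ex+C[:,1:2]*ey+[x,y],C[:,2]]
def hull(p,X,s=8):
    m=np.zeros((480*4,640*4),np.uint8); q=project(p,X)
    cv2.fillConvexPoly(m,cv2.convexHull(np.round((q*4+1.5)*256).astype(np.int32)),255,shift=8)
    return cv2.resize(m,(640,480),interpolation=cv2.INTER_AREA)/255.
def fitbin(ms,g):
    """ms: list of (picture,mask)"""
    def cost(v): return sum(np.abs(hull(p,bincorners(v[0]/1e3,v[1]/1e3,v[2]/1e2))-m).sum() for p,m in ms)
    v0=np.array([g[0]*1e3,g[1]*1e3,g[2]*1e2])
    r=minimize(cost,v0,method="Nelder-Mead",options=dict(initial_simplex=v0+np.array([[0,0,0],[8,0,0],[0,8,0],[0,0,10]]),xatol=.05,fatol=.5))
    return r.x[0]/1e3,r.x[1]/1e3,r.x[2]/1e2,r.fun
def binmasks(g):
    out=[]
    for c in("top","side"):
        p=ctrl.get_image(c); b=project(p,[[g[0],g[1],.03]])[0]
        L=[m for m in ctrl.masks_of("red_bin",p) if np.hypot((m["box"][0]+m["box"][2])/2-b[0],(m["box"][1]+m["box"][3])/2-b[1])<30]
        if L: out.append((p,L[0]["pixels"].astype(float)))
    return out
E
python3 - <<'E'
from h import *
from scipy.optimize import least_squares
g=(.555,-.337,np.pi+.3)
ms=binmasks(g)
for s in(ms,ms[:1],ms[1:]):
    for d in(.25,-.25): print("bin",np.round(fitbin(s,(g[0],g[1],np.pi+d)),4))
for i,(p,_) in enumerate(ms):
    W=world(p); hsv=cv2.cvtColor(p["img"],cv2.COLOR_BGR2HSV)
    k=(hsv[...,0]>95)&(hsv[...,0]<125)&(hsv[...,1]>110)&(W[...,2]>.018)&(W[...,2]<.035)&(abs(W[...,0]-.6)<.13)&(abs(W[...,1]+.27)<.11)
    P=W[k][:,:2]
    def res(v):
        c,s=np.cos(v[2]),np.sin(v[2]); d=P-v[:2]; x=d@[c,s]; y=d@[-s,c]
        return np.minimum(abs(x-.004),abs(y-.004))
    r=least_squares(res,[.68,-.215,-.05],loss="soft_l1",f_scale=.002); v=r.x
    c,s=np.cos(v[2]),np.sin(v[2]); d=P-v[:2]; print("stop",len(P),np.round(v,4),"x",np.percentile(d@[c,s],[1,99]).round(3),"y",np.percentile(d@[-s,c],[1,99]).round(3),np.median(res(v)).round(4))
    # check rms widths
    x=d@[c,s];y=d@[-s,c]
    print(np.percentile(x[y<-.02],[2,98]).round(4),np.percentile(y[x<-.02],[2,98]).round(4))
E
```

```text
bin [ 5.546000e-01 -3.397000e-01  3.521200e+00  3.492314e+02]
bin [ 5.546000e-01 -3.398000e-01  3.514900e+00  3.466314e+02]
bin [ 0.5533 -0.3375  3.507  74.    ]
bin [ 0.5535 -0.3374  3.5108 74.4627]
bin [  0.5551  -0.3434   3.5234 102.8902]
bin [  0.5553  -0.3427   3.5297 104.9451]
stop 379 [ 0.6624 -0.2112  0.1053] x [-0.155  0.015] y [-0.136  0.008] 0.0021
[-0.0003  0.0308] [0.0001 0.0076]
stop 289 [ 0.6625 -0.2202  0.1048] x [-0.154  0.008] y [-0.129  0.009] 0.0014
[0.0014 0.0085] [0.0003 0.0089]
```

```bash
cat >> h.py <<'E'
from scipy.spatial.transform import Rotation as Ro
def goal(x,y,z,yd):
    """print turn (tool z, rad) and tool shift (mm) to reach TCP xyz, tool y axis at world yaw yd (mod 180), tool straight down"""
    o=ctrl.observe(); R=Ro.from_euler("xyz",o["tool_rot"],degrees=True)
    t=min((Ro.from_euler("xyz",[180,0,yd+90+k],degrees=True) for k in(0,180)),key=lambda q:(R.inv()*q).magnitude())
    print("t",round(o["time_s"],2),"turn",(R.inv()*t).as_rotvec().round(3),"shift",(R.inv().apply(np.array([x,y,z])-o["tool_pos"])*1e3).round(1))
E
python3 - <<'E'
from h import *
goal(.48,.0,.24,45)
E
```

```text
t 1.0 turn [-0.     0.     0.351] shift [-435.3 -447.8   -8.7]
```

```bash
python3 -m handwheel '[[[0,0,0.08],[-45,-43,0],0],[[0,0,0.16],[-88,-88,0],0],[[0,0,0.24],[-131,-134,-3],0],[[0,0,0.3],[-174,-179,-6],0],[[0,0,0.351],[-218,-224,-9],0]]'
python3 -m handwheel '[[[0,0,0],[-62,0,0],0],[[0,0,0],[-120,0,0],0],[[0,0,0],[-180,0,0],0],[[0,0,0],[-180,0,0],0]]'
python3 -c "
from h import *
goal(.5,0,.24,30);goal(.584,-.4156,.15,21)"
```

```text
time_s: 1.62
tool_pos: [0.3774, 0.2935, 0.2406]
tool_rot: [179.9, 0.0, 134.9]
ft_force: [1.0, 0.2, 1.2]
width: 1.003
grasp_force: 0.0
time_s: 2.12
tool_pos: [0.5072, 0.1631, 0.2406]
tool_rot: [180.0, 0.2, 134.5]
ft_force: [-0.6, 0.4, 0.4]
width: 1.003
grasp_force: 0.0
t 2.12 turn [0.001 0.003 0.253] shift [-111.3 -119.5    0.9]
t 2.12 turn [0.001 0.003 0.41 ] shift [-466.4 -350.8   91.9]
```

```bash
python3 -m handwheel '[[[0,0,0.08],[-46,-35,0],0],[[0,0,0.16],[-92,-70,0],0],[[0,0,0.24],[-140,-105,0],0],[[0,0,0.32],[-186,-140,0],0],[[0,0,0.41],[-233,-175,0],0]]'
python3 -c "
from h import *
goal(.584,-.4156,.15,21)"
```

```text
time_s: 2.75
tool_pos: [0.5452, -0.1208, 0.2405]
tool_rot: [180.0, -0.0, 111.4]
ft_force: [1.1, 0.0, 0.3]
width: 1.001
grasp_force: 0.0
t 2.75 turn [ 0.001 -0.001  0.007] shift [-288.6  -71.6   90.2]
```

```bash
python3 -m handwheel '[[[0,0,0],[-58,-14,0],0],[[0,0,0],[-116,-28,0],0],[[0,0,0],[-174,-42,0],0],[[0,0,0],[-230,-57,20],0],[[0,0,0],[-288,-71,40],0]]'
python3 -m handwheel '[[[0,0,0],[0,0,50],0],[[0,0,0],[0,0,100],0],[[0,0,0],[0,0,140],0],[[0,0,0],[0,0,140],0]]'
python3 - <<'E'
from h import *
goal(.584,-.4156,.008,21)
L=[]
for c in("top","side"):
    p=ctrl.get_image(c); b=project(p,[[.57,-.36,.03]])[0].astype(int)
    L.append(cv2.resize(p["img"][b[1]-65:b[1]+65,b[0]-65:b[0]+65],(400,400),interpolation=2))
cv2.imwrite("pics/a1.png",np.hstack(L))
E
```

```text
time_s: 3.38
tool_pos: [0.5856, -0.4143, 0.2]
tool_rot: [179.9, -0.0, 111.6]
ft_force: [1.3, 0.2, -0.1]
width: 1.001
grasp_force: 0.0
time_s: 3.88
tool_pos: [0.5827, -0.4109, 0.0567]
tool_rot: [-179.8, -0.4, 111.5]
ft_force: [0.5, -0.1, 0.8]
width: 0.997
grasp_force: 0.0
t 3.88 turn [-0.003 -0.007  0.009] shift [-5.2 -0.4 48.7]
```

View pics/a1.png

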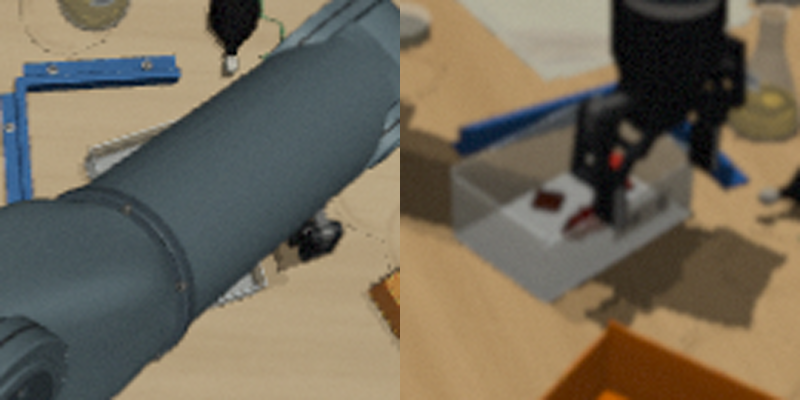

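The side view (right half) shows the fingers at z≈0.07 on the camera side of the bin's right wall. The arm hides the top view. I'll back off another 10 mm and then go down.

```bash
python3 -m handwheel '[[[0,0,0],[-12,0,0],0],[[0,0,0],[-12,0,0],0],[[0,0,0],[-12,0,25],0],[[0,0,0],[-12,0,50],0],[[0,0,0],[-12,0,50],0]]'
python3 -m handwheel '[[[0,0,0],[5,0,0],0],[[0,0,0],[10,0,0],0],[[0,0,0],[14,0,0],0],[[0,0,0],[17,0,0],0],[[0,0,0],[20,0,0],0]]'
python3 -c "
from h import *
goal(.584,-.4156,.01,21)
p=ctrl.get_image('side');b=project(p,[[.57,-.36,.03]])[0].astype(int)
cv2.imwrite('pics/a2.png',cv2.resize(p['img'][b[1]-65:b[1]+65,b[0]-65:b[0]+65],(500,500),interpolation=2))"
```

```text
time_s: 4.6
tool_pos: [0.5865, -0.4231, 0.0063]
tool_rot: [-179.8, -0.3, 111.5]
ft_force: [-0.0, 1.2, 0.4]
width: 1.0
grasp_force: 0.0
time_s: 5.22
tool_pos: [0.5815, -0.4065, 0.0107]
tool_rot: [180.0, 0.0, 111.5]
ft_force: [0.4, 0.8, 0.0]
width: 1.0
grasp_force: 0.0
t 5.22 turn [0.    0.    0.009] shift [-9.4 -1.   0.7]
```

View pics/a2.png

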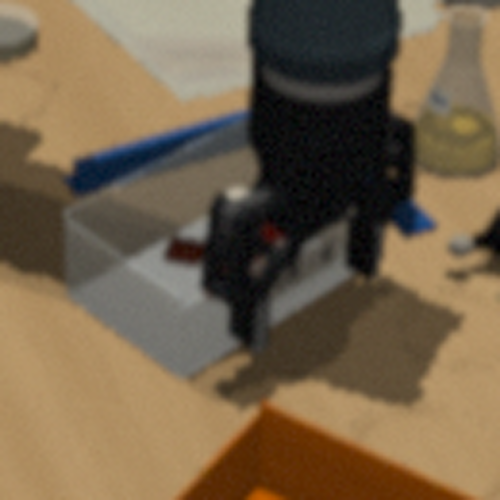

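The fingers are outside the right wall and low, at about (245,340) and (365,270). I'll push left while turning clockwise.

```bash
python3 -m handwheel '[[[0,0,0],[5,0,0],0],[[0,0,0],[10,0,0],0],[[0,0,0.03],[15,-1,0],0],[[0,0,0.06],[20,-2,0],0],[[0,0,0.1],[26,-3,0],0]]'
python3 -c "
from h import *
goal(.557,-.3586,.01,6)"
```

```text
time_s: 5.9
tool_pos: [0.5688, -0.3836, 0.0105]
tool_rot: [-180.0, 0.0, 105.6]
ft_force: [-0.2, -2.3, -0.1]
width: 0.996
grasp_force: 0.6
t 5.9 turn [-0.     0.     0.167] shift [27.2 -4.7  0.5]
```

```bash
python3 -m handwheel '[[[0,0,0.03],[5,-1,0],0],[[0,0,0.06],[10,-2,0],0],[[0,0,0.1],[16,-3,0],0],[[0,0,0.13],[22,-4,0],0],[[0,0,0.165],[27,-5,0],0]]'
python3 -m handwheel '[[[0,0,0],[-5,0,0],0],[[0,0,0],[-25,0,0],0],[[0,0,0],[-55,0,0],0],[[0,0,0],[-55,0,-60],0],[[0,0,0],[-55,0,-120],0]]'
python3 - <<'E'
from h import *
goal(.557,-.3586,.01,6)
ms=binmasks((.52,-.31)); print(len(ms))
for s in(ms,ms[:1],ms[1:]):
    if s: print("bin",np.round(fitbin(s,(.53,-.30,np.pi+.1)),4))
L=[cv2.resize(p["img"][b[1]-65:b[1]+65,b[0]-65:b[0]+65],(400,400),interpolation=2) for p,_ in ms for b in [project(p,[[.57,-.33,.03]])[0].astype(int)]]
cv2.imwrite("pics/a3.png",np.hstack(L))
E
```

```text
time_s: 6.52
tool_pos: [0.5569, -0.3585, 0.0104]
tool_rot: [180.0, 0.0, 96.2]
ft_force: [-0.0, -0.5, -0.1]
width: 0.998
grasp_force: 0.7
time_s: 7.15
tool_pos: [0.5623, -0.414, 0.1308]
tool_rot: [-179.9, -0.1, 96.3]
ft_force: [0.5, -0.4, 0.2]
width: 1.001
grasp_force: 0.0
t 7.15 turn [-0.002 -0.001  0.005] shift [ 55.5   1.  120.8]
1
bin [  0.5499  -0.3007   3.256  281.8039]
bin [  0.5499  -0.3007   3.256  281.8039]
```

View pics/a3.png

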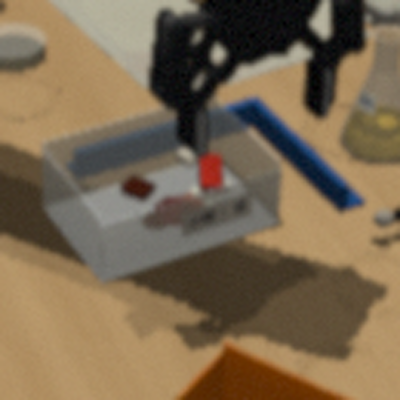

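The side view shows the bin nearly parallel to the stop, about 18 mm off the left rail and 45 mm off the far rail. Next I push on the near end.

```bash
python3 -m handwheel '[[[0,0,0.18],[0,-30,0],0.5],[[0,0,0.36],[0,-60,0],0.5],[[0,0,0.54],[0,-100,0],0.5],[[0,0,0.72],[0,-140,0],0.5],[[0,0,0.9],[0,-140,0],0.5]]'
python3 -m handwheel '[[[0,0,0.17],[0,0,0],0.5],[[0,0,0.34],[0,0,0],0.5],[[0,0,0.51],[0,0,0],0.5],[[0,0,0.67],[0,0,0],0.5],[[0,0,0.67],[0,0,0],0.5]]'
python3 -c "
from h import *
goal(.4399,-.3075,.01,-84)"
```

```text
time_s: 7.98
tool_pos: [0.419, -0.4293, 0.1292]
tool_rot: [-179.8, 0.1, 44.1]
ft_force: [0.8, -0.5, 0.1]
width: 0.499
grasp_force: 0.0
time_s: 8.6
tool_pos: [0.4233, -0.4282, 0.1289]
tool_rot: [-179.9, 0.1, 6.4]
ft_force: [0.3, -0.2, 0.4]
width: 0.501
grasp_force: 0.0
t 8.6 turn [-0.001  0.003  0.008] shift [  30.4 -117.9  119. ]
```

```bash
python3 -m handwheel '[[[0,0,0],[10,-40,0],0.5],[[0,0,0],[20,-80,0],0.5],[[0,0,0],[27,-118,20],0.5],[[0,0,0],[27,-118,75],0.5],[[0,0,0],[27,-118,119],0.5]]'
python3 -m handwheel '[[[0,0,0],[5,0,0],0.5],[[0,0,0],[11,0,0],0.5],[[0,0,0],[17,0,0],0.5],[[0,0,0],[23,0,0],0.5],[[0,0,0],[29,0,0],0.5]]'
python3 -c "
from h import *
goal(.4399,-.3075,.01,-84)
p=ctrl.get_image('side');b=project(p,[[.54,-.3,.03]])[0].astype(int)
cv2.imwrite('pics/a4.png',cv2.resize(p['img'][b[1]-65:b[1]+65,b[0]-65:b[0]+65],(500,500),interpolation=2))"
```

```text
time_s: 9.22
tool_pos: [0.4376, -0.3071, 0.0093]
tool_rot: [-179.9, 0.0, 6.7]
ft_force: [0.7, -0.3, 0.2]
width: 0.501
grasp_force: 0.0
time_s: 9.85
tool_pos: [0.4667, -0.3057, 0.012]
tool_rot: [180.0, -0.0, 6.4]
ft_force: [-2.1, -0.3, 0.1]
width: 0.495
grasp_force: 0.0
t 9.85 turn [ 0.    -0.     0.006] shift [-26.8  -1.2   2. ]
```

View pics/a4.png

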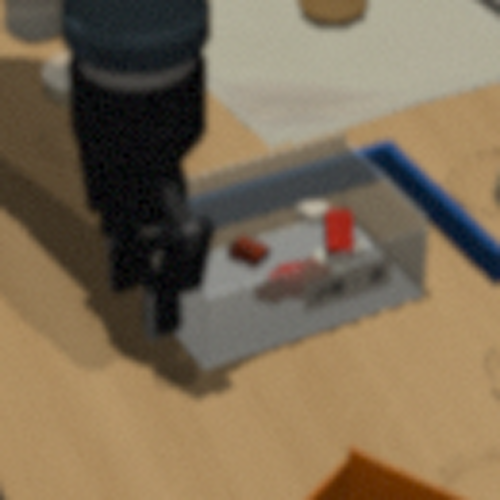

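Contact is at the near end: the fingers are at (165,320) outside the wall and the force is 2 N. I'll continue toward the far rail.

```bash
python3 -m handwheel '[[[0,0,0],[6,0,0],0.5],[[0,0,0],[12,0,0],0.5],[[0,0,0],[18,0,0],0.5],[[0,0,0],[24,0,0],0.5],[[0,0,0],[30,0,0],0.5]]'
for i in 1 2; do python3 -m handwheel '[[[0,0,0],[1.5,0,0],0.5],[[0,0,0],[3,0,0],0.5],[[0,0,0],[3,0,0],0.5]]' | sed -n '2p;4p'; done
python3 -c "
from h import *
goal(.4399,-.3075,.01,-84)
ms=binmasks((.57,-.30))
for p,m in ms: print(np.round(fitbin([(p,m)],(.57,-.30,np.pi+.1)),4))"
```

```text
time_s: 10.52
tool_pos: [0.4967, -0.3021, 0.0113]
tool_rot: [-180.0, 0.0, 6.4]
ft_force: [-1.8, 0.2, 1.0]
width: 0.506
grasp_force: 0.0
tool_pos: [0.4994, -0.3018, 0.0113]
ft_force: [0.1, -0.0, -0.0]
tool_pos: [0.5026, -0.3014, 0.0114]
ft_force: [-0.4, 0.1, -0.9]
t 11.28 turn [ 0.    -0.     0.006] shift [-63.   -0.9   1.4]
[ 6.5020000e-01 -2.8590000e-01  2.6733000e+00  1.7275412e+03]
[ 5.927000e-01 -2.950000e-01  3.228100e+00  7.538941e+02]
```

```bash
for i in 1 2 3; do python3 -m handwheel '[[[0,0,0],[1,0,0],0.5],[[0,0,0],[2,0,0],0.5],[[0,0,0],[2,0,0],0.5]]' | sed -n '2p;4p'; done
```

```text
tool_pos: [0.5042, -0.3014, 0.0114]
ft_force: [-2.0, -0.6, 1.1]
tool_pos: [0.5065, -0.3011, 0.0114]
ft_force: [-0.6, 0.2, -0.6]
tool_pos: [0.5084, -0.3008, 0.0114]
ft_force: [-1.3, 0.7, -0.1]
```

```bash
for i in 1 2 3; do python3 -m handwheel '[[[0,0,0],[1,0,0],0.5],[[0,0,0],[1.5,0,0],0.5],[[0,0,0],[1.5,0,0],0.5]]' | sed -n '2p;4p'; done
```

```text
tool_pos: [0.5093, -0.3007, 0.0113]
ft_force: [-3.1, -0.2, 0.7]
tool_pos: [0.5093, -0.3006, 0.0111]
ft_force: [-7.7, 0.3, 3.0]
tool_pos: [0.5093, -0.3006, 0.0108]
ft_force: [-9.3, 0.1, 2.7]
```

```bash
python3 -m handwheel '[[[0,0,0],[-8,0,0],0.5],[[0,0,0],[-30,0,0],0.5],[[0,0,0],[-30,0,-40],0.5],[[0,0,0],[-30,0,-90],0.5],[[0,0,0],[-30,0,-125],0.5]]' | sed -n 2p
python3 -m handwheel '[[[0,0,-0.18],[0,50,0],0.5],[[0,0,-0.36],[0,100,0],0.5],[[0,0,-0.54],[0,120,0],0.5],[[0,0,-0.72],[40,120,0],0.5],[[0,0,-0.9],[80,120,0],0.5]]' | sed -n 2p
python3 -m handwheel '[[[0,0,-0.17],[0,0,0],0.2],[[0,0,-0.34],[0,0,0],0.2],[[0,0,-0.51],[0,0,0],0.2],[[0,0,-0.67],[0,0,0],0.2],[[0,0,-0.67],[0,0,0],0.2]]'
python3 - <<'E'
from h import *
goal(.6051,-.3867,.01,6)
ms=binmasks((.593,-.28))
for p,m in ms: print(np.round(fitbin([(p,m)],(.59,-.28,np.pi+.1)),4))
E
```

```text
tool_pos: [0.4843, -0.304, 0.1387]
tool_pos: [0.5774, -0.4144, 0.1369]
time_s: 15.6
tool_pos: [0.5765, -0.414, 0.1369]
tool_rot: [179.9, 0.0, 96.2]
ft_force: [0.3, 0.4, 0.6]
width: 0.795
grasp_force: 0.0
t 15.6 turn [0.002 0.    0.004] shift [ 24.   31.2 126.9]
[ 6.2430000e-01 -2.7210000e-01  2.8287000e+00  1.4360039e+03]
[ 5.968000e-01 -2.933000e-01  3.258500e+00  3.668863e+02]
```

```bash
python3 -m handwheel '[[[0,0,0],[12,15,0],0.2],[[0,0,0],[12,31,40],0.2],[[0,0,0],[12,31,80],0.2],[[0,0,0],[12,31,115],0.2],[[0,0,0],[12,31,126],0.2]]' | sed -n '2p;4p'
python3 -m handwheel '[[[0,0,0],[8,0,0],0.2],[[0,0,0],[16,0,0],0.2],[[0,0,0],[24,0,0],0.2],[[0,0,0],[30,0,0],0.2],[[0,0,0],[36,0,0],0.2]]' | sed -n '2p;4p'
python3 -m handwheel '[[[0,0,0],[4,0,0],0.2],[[0,0,0],[8,0,0],0.2],[[0,0,0],[12,0,0],0.2],[[0,0,0],[16,0,0],0.2]]' | sed -n '2p;4p'
for i in 1 2; do python3 -m handwheel '[[[0,0,0],[1,0,0],0.2],[[0,0,0],[2,0,0],0.2],[[0,0,0],[2,0,0],0.2]]' | sed -n '2p;4p'; done
```

```text
tool_pos: [0.605, -0.3962, 0.0077]
ft_force: [-0.5, 0.4, -0.2]
tool_pos: [0.6014, -0.3626, 0.0108]
ft_force: [-0.8, -0.0, 0.4]
tool_pos: [0.5993, -0.3474, 0.0104]
ft_force: [0.4, -1.9, -0.2]
tool_pos: [0.5992, -0.3451, 0.0104]
ft_force: [-0.1, -1.7, 0.3]
tool_pos: [0.599, -0.343, 0.0104]
ft_force: [0.3, -1.2, -0.2]
```

```bash
for i in 1 2; do python3 -m handwheel '[[[0,0,0],[1,0,0],0.2],[[0,0,0],[2,0,0],0.2],[[0,0,0],[2,0,0],0.2]]' | sed -n '2p;4p'; done
for i in 1 2; do python3 -m handwheel '[[[0,0,0],[1,0,0],0.2],[[0,0,0],[1.5,0,0],0.2],[[0,0,0],[1.5,0,0],0.2]]' | sed -n '2p;4p'; done
```

```text
tool_pos: [0.5988, -0.3409, 0.0104]
ft_force: [0.3, -0.7, -0.2]
tool_pos: [0.5986, -0.339, 0.0104]
ft_force: [0.7, -0.7, -0.2]
tool_pos: [0.5984, -0.3376, 0.0104]
ft_force: [0.0, -1.2, 0.1]
tool_pos: [0.5983, -0.3361, 0.0104]
ft_force: [-0.3, -1.5, -0.4]
```

```bash
for i in 1 2 3 4; do python3 -m handwheel '[[[0,0,0],[1,0,0],0.2],[[0,0,0],[1.5,0,0],0.2],[[0,0,0],[1.5,0,0],0.2]]' | sed -n '2p;4p'; done
```

```text
tool_pos: [0.5981, -0.3346, 0.0104]
ft_force: [-0.3, -1.6, 0.9]
tool_pos: [0.5978, -0.3338, 0.0105]
ft_force: [0.7, -3.1, -0.6]
tool_pos: [0.5973, -0.3335, 0.0107]
ft_force: [-1.1, -5.6, 0.4]
tool_pos: [0.5972, -0.3334, 0.011]
ft_force: [0.8, -7.7, -0.4]
```

```bash
python3 -m handwheel '[[[0,0,0],[-8,0,0],0.2],[[0,0,0],[-45,0,0],0.2],[[0,0,0],[-45,0,-40],0.2],[[0,0,0],[-45,0,-90],0.2],[[0,0,0],[-45,0,-125],0.2]]' | sed -n 2p
python3 -m handwheel '[[[0,0,0.18],[0,-50,0],0.5],[[0,0,0.36],[0,-100,0],0.5],[[0,0,0.54],[0,-140,0],0.5],[[0,0,0.72],[40,-140,0],0.5],[[0,0,0.9],[80,-140,0],0.5]]' | sed -n 2p
python3 -m handwheel '[[[0,0,0.17],[0,0,0],0.5],[[0,0,0.34],[0,0,0],0.5],[[0,0,0.51],[0,0,0],0.5],[[0,0,0.67],[0,0,0],0.5],[[0,0,0.67],[0,0,0],0.5]]'
python3 - <<'E'
from h import *
goal(.4777,-.2854,.01,-83.8)
E
```

```text
tool_pos: [0.6033, -0.3741, 0.1374]
tool_pos: [0.4543, -0.309, 0.1352]
time_s: 23.18
tool_pos: [0.4549, -0.3096, 0.1349]
tool_rot: [-179.9, 0.0, 6.5]
ft_force: [-0.6, 0.8, -0.3]
width: 0.497
grasp_force: 0.0
t 23.18 turn [-0.001  0.001  0.006] shift [ 25.5 -21.3 125. ]
```

```bash
python3 -m handwheel '[[[0,0,0.006],[15,-21,0],0.5],[[0,0,0.006],[15,-21,40],0.5],[[0,0,0.006],[15,-21,80],0.5],[[0,0,0.006],[15,-21,115],0.5],[[0,0,0.006],[15,-21,124],0.5]]' | sed -n '2p;4p'
python3 -m handwheel '[[[0,0,0],[8,0,0],0.5],[[0,0,0],[16,0,0],0.5],[[0,0,0],[24,0,0],0.5],[[0,0,0],[31,0,0],0.5],[[0,0,0],[35,0,0],0.5]]' | sed -n '2p;4p'
for i in 1 2 3; do python3 -m handwheel '[[[0,0,0],[1,0,0],0.5],[[0,0,0],[2,0,0],0.5],[[0,0,0],[2,0,0],0.5]]' | sed -n '2p;4p'; done
```

```text
tool_pos: [0.4663, -0.2869, 0.0097]
ft_force: [0.6, 0.2, 0.2]
tool_pos: [0.5028, -0.2844, 0.0116]
ft_force: [-0.1, 0.4, -0.2]
tool_pos: [0.5038, -0.2844, 0.0114]
ft_force: [0.6, 0.1, 0.1]
tool_pos: [0.5061, -0.2841, 0.0114]
ft_force: [0.1, 0.1, 0.6]
tool_pos: [0.5075, -0.2841, 0.0114]
ft_force: [-2.4, -0.3, 1.5]
```

```bash
for i in 1 2; do python3 -m handwheel '[[[0,0,0],[1,0,0],0.5],[[0,0,0],[1.5,0,0],0.5],[[0,0,0],[1.5,0,0],0.5]]' | sed -n '2p;4p'; done
python3 -m handwheel '[[[0,0,0],[-8,0,0],0.5],[[0,0,0],[-40,0,0],0.5],[[0,0,0],[-40,0,-60],0.5],[[0,0,0],[-40,0,-120],0.5],[[0,0,0],[-40,0,-180],0.5]]' | sed -n 2p
python3 -m handwheel '[[[0,0,0],[-20,50,0],0.5],[[0,0,0],[-40,100,-20],0.5],[[0,0,0],[-40,150,-40],0.5],[[0,0,0],[-40,200,-60],0.5],[[0,0,0],[-40,200,-60],0.5]]' | sed -n 2p
python3 - <<'E'
from h import *
from scipy.optimize import least_squares
ms=binmasks((.593,-.27)); L=[]
for p,m in ms:
    print(np.round(fitbin([(p,m)],(.59,-.27,np.pi+.1)),4))
    b=project(p,[[.59,-.27,.03]])[0].astype(int)
    L.append(cv2.resize(p["img"][b[1]-50:b[1]+50,b[0]-50:b[0]+50],(400,400),interpolation=2))
cv2.imwrite("pics/a5.png",np.hstack(L))
E
```

```text
tool_pos: [0.5078, -0.284, 0.0112]
ft_force: [-5.9, -0.6, 2.8]
tool_pos: [0.5078, -0.2839, 0.011]
ft_force: [-9.0, -0.4, 2.2]
tool_pos: [0.4716, -0.2876, 0.1934]
tool_pos: [0.4513, -0.4957, 0.2534]
[  0.5942  -0.2699   3.2443 220.7333]
[ 5.964000e-01 -2.740000e-01  3.260000e+00  3.004196e+02]
```

View pics/a5.png

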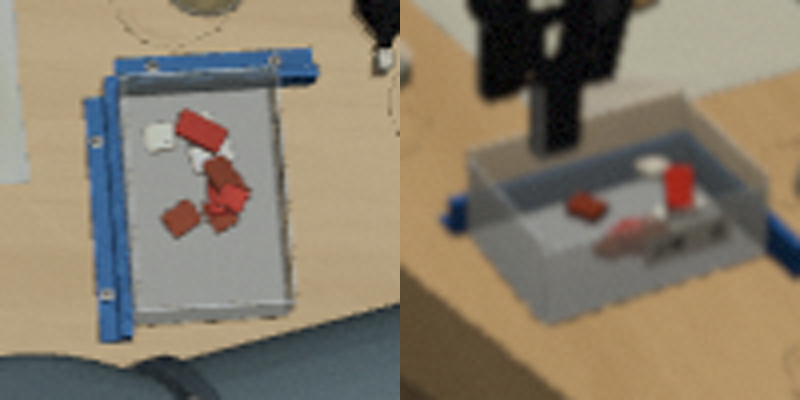

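Both views show the bin against both rails: in the top view its left edge (118,80)–(133,325) is parallel to the rail. To make it surely flush on the left, I'll give one last press at the middle of the long side with shut fingers.

```bash
python3 -m handwheel '[[[0,0,-0.18],[20,0,0],1],[[0,0,-0.36],[60,0,0],1],[[0,0,-0.54],[100,0,0],1],[[0,0,-0.72],[120,0,0],1],[[0,0,-0.9],[120,0,0],1]]' | sed -n 2p
python3 -m handwheel '[[[0,0,-0.17],[0,0,0],1],[[0,0,-0.34],[0,0,0],1],[[0,0,-0.51],[0,0,0],1],[[0,0,-0.67],[0,0,0],1],[[0,0,-0.67],[0,0,0],1]]'
python3 -c "
from h import *
goal(.5977,-.3743,.012,6.2)"
```

```text
tool_pos: [0.5746, -0.4751, 0.2502]
time_s: 29.0
tool_pos: [0.5722, -0.4767, 0.2511]
tool_rot: [180.0, -0.1, 96.0]
ft_force: [-0.2, 0.4, -0.7]
width: 0.001
grasp_force: 0.0
t 29.0 turn [ 0.    -0.001 -0.004] shift [ 98.8  35.9 239.3]
```

```bash
python3 -m handwheel '[[[0,0,0],[40,15,40],1],[[0,0,0],[80,30,80],1],[[0,0,0],[98,36,130],1],[[0,0,0],[98,36,185],1],[[0,0,0],[98,36,231],1]]' | sed -n '2p;4p'
python3 -m handwheel '[[[0,0,0],[8,0,0],1],[[0,0,0],[16,0,0],1],[[0,0,0],[24,0,0],1],[[0,0,0],[30,0,0],1],[[0,0,0],[34,0,0],1]]' | sed -n '2p;4p'
for i in 1 2 3; do python3 -m handwheel '[[[0,0,0],[1,0,0],1],[[0,0,0],[2,0,0],1],[[0,0,0],[2,0,0],1]]' | sed -n '2p;4p'; done
```

```text
tool_pos: [0.5972, -0.3751, 0.0182]
ft_force: [0.5, -0.3, 0.5]
tool_pos: [0.5942, -0.3429, 0.0213]
ft_force: [0.4, 0.1, 0.2]
tool_pos: [0.5934, -0.3415, 0.0204]
ft_force: [0.1, 0.1, 0.8]
tool_pos: [0.5934, -0.3392, 0.0204]
ft_force: [0.3, 0.1, 0.5]
tool_pos: [0.5932, -0.3371, 0.0204]
ft_force: [0.1, 0.6, 0.1]
```

```bash
for i in 1 2 3; do python3 -m handwheel '[[[0,0,0],[1,0,0],1],[[0,0,0],[2,0,0],1],[[0,0,0],[2,0,0],1]]' | sed -n '2p;4p'; done
```

```text
tool_pos: [0.5929, -0.3352, 0.0204]
ft_force: [-0.6, 0.4, -0.1]
tool_pos: [0.5927, -0.3338, 0.0205]
ft_force: [0.6, -2.0, -1.4]
tool_pos: [0.5927, -0.3337, 0.021]
ft_force: [1.1, -5.3, -1.4]
```

```bash
python3 -m handwheel '[[[0,0,0],[1,0,0],1],[[0,0,0],[2,0,0],1],[[0,0,0],[2,0,0],1]]' | sed -n '2p;4p'
python3 -m handwheel '[[[0,0,0],[-8,0,0],1],[[0,0,0],[-50,0,0],1],[[0,0,0],[-50,0,-60],1],[[0,0,0],[-50,0,-120],1],[[0,0,0],[-50,0,-180],1]]' | sed -n '2p;4p'
python3 -m handwheel '[[[0,0,0],[-30,-50,0],1],[[0,0,0],[-60,-100,0],1],[[0,0,0],[-90,-140,0],1],[[0,0,0],[-90,-140,0],1]]' | sed -n '1,2p'
python3 - <<'E'
from h import *
ms=binmasks((.593,-.27)); L=[]
for p,m in ms:
    print(np.round(fitbin([(p,m)],(.59,-.27,np.pi+.1)),4))
    b=project(p,[[.59,-.27,.03]])[0].astype(int)
    L.append(cv2.resize(p["img"][b[1]-50:b[1]+50,b[0]-50:b[0]+50],(400,400),interpolation=2))
cv2.imwrite("pics/a6.png",np.hstack(L))
E
```

```text
tool_pos: [0.5927, -0.3337, 0.0216]
ft_force: [1.6, -8.9, -1.7]
tool_pos: [0.5973, -0.3782, 0.2018]
ft_force: [0.7, 0.6, -0.1]
time_s: 34.0
tool_pos: [0.4624, -0.4867, 0.2009]
[ 0.594  -0.27    3.2499 69.9961]
[ 5.958000e-01 -2.773000e-01  3.252600e+00  5.430902e+02]
```

View pics/a6.png

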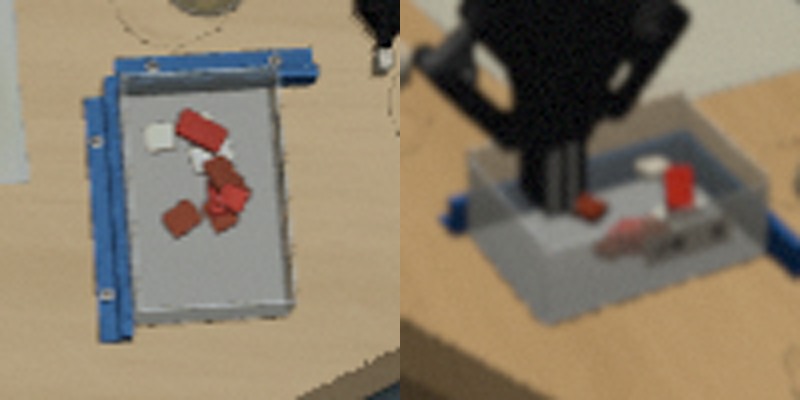

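The bin sits flush in the corner: the top-view fit gives (-74, -51) mm against a target of (-75, -50), and the yaw is within 0.2°. The gripper is clear at z = 0.2 m.

```bash
python3 -c "
from cell import ctrl
print(ctrl.sign_off())"
```

```text
the job is handed in; nothing more can be done
None
```

The clear bin with the red parts is flush against both rails of the blue corner stop (top-camera fit about 1 mm and 0.2° from its place), and the job is handed in at about 34 s of the 67 s limit.

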